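Wedge a sawn rock slab up to the height gauge

TASK

To bring the rock slab up to its marking-out height, take the long taper wedge, lay it on the granite plate and slide it, thin end first, under the middle of the slab's near edge until the slab's top face has risen to the height set on the gauge: it should just bear lightly on the gauge's ball probe, never press hard on it. Let go and leave the slab standing there on the wedge, its far edge still in place on its rest, and do not disturb the other things on the bench.

Things in the scene. Friction and masses are not known exactly. Their poses are not given: they have to be found in the camera images.
- plate: fixed dark granite surface plate, 360 x 250 x 50 mm. Origin: centre of its underside; top at z = 50 mm. x points away from the side where the wedge goes in. On its top: two steel near rests 12 x 12 mm, 8 mm high, at x = 28, y = -25 +/- 37 mm; a far rest bar x = 125 to 145 mm, 8 mm high, then a stop lip (x = 145.5 to 158.5) 14 mm high.
- mouth (a point): point on the granite straight below the middle of the slab's near edge as it lies at the start (plate frame [20, -25, 50] mm), midway between the near rests: the opening there is 62 mm wide and 8 mm high. Axes as the plate's: +x is the direction in which the wedge goes in, z up.
- slab: loose sawn slab of pale grey banded rock, 125 (x) x 90 (y, more at the broken flanks) x 22 mm thick, 0.5 to 0.9 kg, lying level on the near rests and the far bar, underside 8 mm above the granite, far edge against the stop lip. Origin: centre of its underside; x points away from the near side. Wedged up, it tips about its far lower edge.
- slab_edge (a point): middle of the slab's near lower edge, 8 mm above the granite at the start (slab frame [-62.5, 0, 0] mm). To bring the slab up to the gauge this edge has to rise about 4 to 9.5 mm, depending on the day's setting.
- slab_heel (a point): middle of the slab's far lower edge, which must stay on the far rest bar, against the stop lip (slab frame [62.5, 0, 0] mm)
- wedge: loose plain aluminium taper wedge, the longer of the two: 150 mm long (x), 40 wide (y), flat underside, 3 mm thick at the thin end (x = +75) rising 1 in 6 to 28 mm at the thick end (x = -75), 0.22 kg, lying flat on the bench left or right of the plate. Origin: centre of its underside. Best gripped across its width near the thick end (x about -50, 24 mm high). Once wedged, friction holds it.
- wedge_tip (a point): middle of the lower edge of the long wedge's thin end (wedge frame [75, 0, 0] mm). The wedge takes the slab's near edge when this point is 30 mm past it; each further 6 mm lifts the edge 1 mm; the ball is met with this point 53 to 87 mm past the edge. The push under the slab is steady (4 to 11 N); once the slab meets the ball it climbs by 1 to 2 N per further mm of wedge.
- gauge: fixed height gauge on the plate at the slab's +y side: grey base 70 x 50 x 26 mm, 160 mm high in all, a locked carriage, an arm 8 mm thick with an 8 mm steel ball hanging over the slab's top. Origin: centre of base underside; ball at x = 0, y = -100 mm. Its height is not in the readings: 2.5 to 6 mm above the slab's top at the start. Bearing lightly is a few N; over 8 N spoils the setting.
- short_wedge: bystander: a shorter, lower aluminium wedge, 80 x 30 mm, 3 to 11 mm thick, too low for this slab; lying on the other side of the plate. Origin: centre of its underside.
- parallel: bystander: loose steel parallel bar, 80 x 18 x 22 mm, lying on the granite plate beside the slab (-y side). Origin: centre of its underside.
- jar: bystander: white jar, 64 mm across, 75 mm high. Origin: centre of its underside.
- brush: bystander: brush 170 mm long. Origin: under its middle.
- rock_lump: bystander: dark broken lump of rock, about 90 x 70 x 45 mm. Origin: centre of its underside.
- slide_box: bystander: grey box for glass slides, 102 x 82 x 34 mm. Origin: centre of its underside.
- loupe: bystander: folded steel hand lens, 75 mm long, 24 mm high. Origin: under the centre of its lens.
- dish: bystander: white shallow dish, 90 mm across, 18 mm high. Origin: centre of its underside.
Things that resemble listed ones, but are neither listed nor needed, are in the scene too. What is shaped like the slab but orange or purple is not meant.

How it is judged:
By the outcome, as a careful person would: the job done as asked, in the order asked, and still so for the second after the job is handed in, with the robot touching nothing.
It also fails if it takes over 72 s, if anything falls off the work surface, if the arm or the gripper's body presses on something with over 40 N, if the wrist force passes 120 N, or if a joint passes its speed limit or range.

ROBOT

A 6-joint arm with a two-finger parallel gripper is mounted at the origin on the work surface. World frame = base frame: x ahead of the robot, y to its left, z up, the work surface at z = 0. Lengths are in m, angles in degrees, forces in N, time in s.
With the tool pointing down it reaches from about 0.375 to 0.925 m from the base axis. Payload 5.7 kg.
Tool frame: the origin (TCP) lies at the very end of the fingers, on their centre line; the grasp point (between the pads) lies behind it (bot.tcp_to_grasp is the y of the grasp point in the tool frame, in m); y points along the fingers, x is the direction in which the jaws open and shut, and the axes are right-handed (so a half turn about y gives the same grasp; the last joint's range is limited). The gripper opens to 85 mm and grips with 20 to 120 N. Pads are 22 mm wide; open, the fingers measure 114 mm over their backs; the gripper's body (76 mm by 85 mm) begins 54 mm behind the grasp point. The pads swing forward as they close: fully open they stand 13 mm farther back than shut.
Start: joints at [-75.636, 20.558, 86.54, -0, 72.909, -6.595], TCP at [0.215, -0.56, 0.231] pointing down, gripper open.
Joint ranges: [-170.27, 170.27], [-57.76, 135], [12.27, 136.19], [-55.21, 235.2], [11.17, 155.16], [-170.74, 170.74]. Speed limits (degrees/s): [136.94, 136.94, 180, 180, 180, 180].

INTERFACE

Orientations are given as a 3x3 rotation matrix whose columns are the frame's x, y, z axes.
In Python, from cell import bot gives the robot as it stands.
- The arm moves only by the tool apply_moves, never from a script. Its argument "plan" is one flat list of numbers, 7 for each row, row after row: the shift along the tool's x, y, z in units of 50 mm (1.0 is 50 mm), then the turn, a rotation vector about the tool's x, y, z in units of 6 degrees (1.0 is 6 degrees), then the finger opening in mm, from 0 to 85.4. A call has 1 to 10 rows; each row shifts and turns the commanded pose from where the row before left it, along the tool's axes as they then stand; what a row does not reach is not made up. A row lasts 1/10 s, in which the tool goes at most 50 mm and 8.59 degrees, less where a joint would pass 70% of its speed; a pose out of reach is approached as far as the arm can. A call is refused whole if a number of a shift passes 1 or a number of a turn 1, either way. A call with a gripper value outside its range is refused whole. The fingers move at their own pace and stop on an object; "newtons" is the grip in N (left out, the last holds). Time passes only in rows, so rows that do not move let the fingers close. It gives the time, the measured TCP pose, the force and the opening at its end, in the units of the state.
- bot.sense(): the state, without advancing time (a new reading comes with each control period).
- bot.capture(name): name is "scene" or "top" or "wrist"; returns a dict with "image" (480x640x3 uint8, red, green, blue), "depth" (480x640 float32, m along the optical axis (not along the pixel's ray), 0 where there is no reading), "intrinsics" (3x3 intrinsics, pixels), "world_to_cam" (4x4, takes a point from world to camera coordinates). Camera axes: x right, y down, z forward; pixel columns grow to the right and rows downward; lengths in m; the calibration is good to about 2 mm. A picture is of the moment at which its call begins.
- bot.close_job(): hands the job in, once; it reports no verdict.
Trained networks look in the newest picture that a camera, given by its name, has taken for a name from the list of things; names that differ only in an ending like _2 or _b are one class to them, and where a whole thing is asked for, a point or a joint stands for the part that bears it (a point fixed in the world has none). Each returns a list of dicts, best first, with "confidence" (0 to 1); they miss things now and then, are a little off and sometimes report something else, mostly with a low value. They report only what shows in the picture. A call takes as long as a camera call. They do not tell look-alikes from the thing itself.
- bot.trace(camera, label): "mask" (480x640 bool, what is visible of it) and "extent" ([left, top, right, bottom] in pixels, round what is visible of it).
- bot.landmark_of(camera, label): "location" ([column, row] in pixels: a listed point, or the origin of a listed thing).
The state is a dict: "time_s": time; "joints": joint angles; "dq": joint speeds; "joint_efforts": joint torques, N m; "position": TCP position; "orientation": TCP orientation; "contact_force": force on the tool from outside, world axes, zero at the start; "ft_torque": the same for the moment, N m; "opening": finger opening in m.
Only numpy, scipy, OpenCV 4.12 (cv2) and the standard library are available. Lean on these libraries where they do the work, as an engineer would, in place of code of your own. Each camera call takes 0.05 s, during which the arm holds its last target.

## Working session

There is one attempt and no reset: what is moved stays moved. The work goes in short steps, Python scripts to look and compute and a tool call to move; the robot and the scene stay as the last step left them, time stands still between calls to the robot, and variables do not carry over. Pictures are saved under pics/ and viewed, and the job is handed in when it is done.

Besides the shell and the picture viewer there is one more tool, called after "Call:" as a command line: name --argument value ..., lists and objects as JSON in quotes. apply_moves: Moves the arm, as the interface text tells. Its arguments: {"type":"object","properties":{"plan":{"type":"array"},"newtons":{"type":"number"}},"required":["plan"]}

```bash
ls; mkdir -p pics; cat > h.py <<'E'
import numpy as np, cv2
from cell import bot
def cap(n,f=None):
    c=bot.capture(n)
    if f: cv2.imwrite('pics/'+f,c['image'][:,:,::-1])
    return c
def p2w(c,u,v,d=None,z=None):
    K=c['intrinsics'];T=np.linalg.inv(c['world_to_cam'])
    r=np.linalg.inv(K)@np.array([u,v,1.0])
    if z is None:
        if d is None: d=c['depth'][int(round(v)),int(round(u))]
        return (T@np.r_[r*d,1])[:3]
    R=T[:3,:3]@r; o=T[:3,3]
    return o+R*(z-o[2])/R[2]
def w2p(c,p):
    q=c['world_to_cam']@np.r_[p,1]; k=c['intrinsics']@q[:3]; return k[:2]/k[2]
def cloud(c,mask=None):
    d=c['depth']; m=d>0
    if mask is not None: m&=mask
    v,u=np.nonzero(m); K=c['intrinsics']
    z=d[v,u]; P=np.stack([(u-K[0,2])/K[0,0]*z,(v-K[1,2])/K[1,1]*z,z,np.ones_like(z)])
    return (np.linalg.inv(c['world_to_cam'])@P)[:3].T,u,v
E
python3 - <<'E'
from h import *
s=bot.sense(); print({k:np.round(v,4).tolist() for k,v in s.items()}, bot.tcp_to_grasp)
c=cap('top','top0.png')
for l in ['plate','slab','wedge','short_wedge','gauge','parallel','mouth','slab_edge','slab_heel','wedge_tip']:
    r=bot.landmark_of('top',l)
    for x in r[:3]: print(l,x, np.round(p2w(c,*x['location']),4))
c=cap('scene','scene0.png')
E
```

```text
pics
{'time_s': 0.0, 'joints': [-75.6342, 20.5987, 86.6008, -0.0, 72.9096, -6.596], 'dq': [0.1087, 0.0236, 0.0694, 0.0509, -0.0348, 0.0805], 'joint_efforts': [-0.0014, -52.7622, -27.8625, -0.0006, 0.0128, -0.0], 'position': [0.2145, -0.5596, 0.2304], 'orientation': [[0.3577, -0.0005, 0.9338], [-0.9338, 0.0018, 0.3577], [-0.0019, -1.0, 0.0002]], 'contact_force': [0.536, 0.1541, 0.5809], 'ft_torque': [-0.0456, -0.0083, 0.0186], 'opening': 0.0852} -0.0187
plate {'location': [322.9, 234.4], 'confidence': 0.72} [ 0.6176 -0.0259  0.0522]
plate {'location': [358.8, 203.6], 'confidence': 0.32} [ 0.7023 -0.1254  0.0618]
slab {'location': [405.7, 175.7], 'confidence': 0.91} [ 0.7971 -0.2666  0.0223]
slab {'location': [264.7, 336.2], 'confidence': 0.83} [0.3444 0.132  0.021 ]
slab {'location': [332.8, 204.3], 'confidence': 0.82} [ 0.6942 -0.0528  0.0834]
wedge {'location': [440.6, 283.8], 'confidence': 0.69} [ 0.485  -0.3531  0.0103]
short_wedge {'location': [201.7, 285.4], 'confidence': 0.9} [0.4833 0.3114 0.0081]
short_wedge {'location': [325.2, 233.2], 'confidence': 0.29} [ 0.6205 -0.0322  0.0545]
gauge {'location': [294.2, 207.0], 'confidence': 0.71} [0.6746 0.0492 0.1269]
parallel {'location': [362.1, 202.7], 'confidence': 0.68} [ 0.7018 -0.1335  0.0721]
mouth {'location': [333.2, 226.4], 'confidence': 0.76} [ 0.6409 -0.0545  0.0487]
slab_edge {'location': [279.6, 354.4], 'confidence': 0.94} [0.2968 0.091  0.0238]
slab_edge {'location': [334.2, 224.8], 'confidence': 0.93} [ 0.6445 -0.0572  0.0527]
slab_edge {'location': [221.9, 175.5], 'confidence': 0.6} [0.7982 0.264  0.0251]
slab_heel {'location': [394.0, 190.1], 'confidence': 0.9} [ 0.7594 -0.2342  0.0047]
slab_heel {'location': [333.6, 182.1], 'confidence': 0.72} [ 0.7579 -0.0557  0.0816]
slab_heel {'location': [263.2, 186.8], 'confidence': 0.67} [ 0.7731  0.148  -0.003 ]
wedge_tip {'location': [446.3, 265.2], 'confidence': 0.85} [ 0.5374 -0.3725  0.0088]
```

View pics/top0.png

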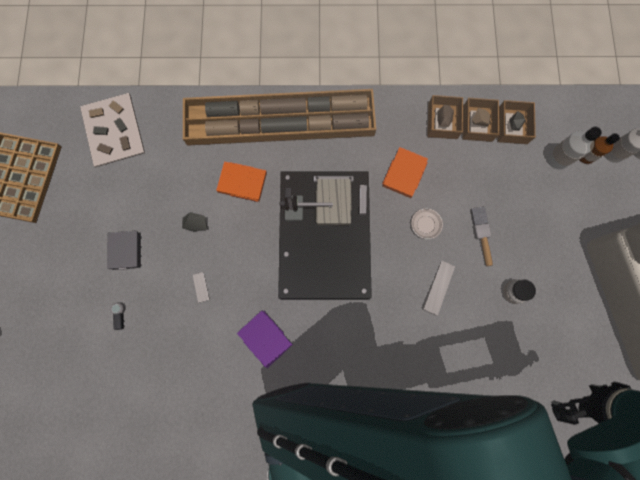

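View pics/scene0.png

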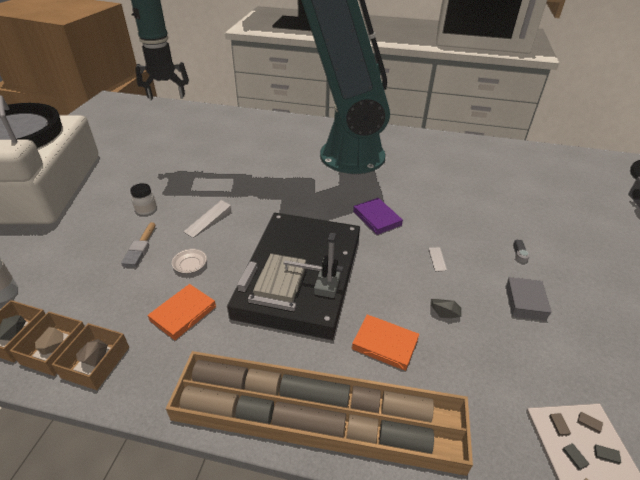

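The top view shows the long wedge at (438,288), with its thin end reported at (446,265). The short wedge at (201,287) is the only look-alike for it. The slab is the pale banded block at (334,201). The orange blocks at (242,182) and (405,172) and the purple one at (264,338) are decoys. Next I'll measure and take a close crop.

```bash
python3 - <<'E'
from h import *
c=cap('top')
im=c['image'][:,:,::-1]
a=cv2.resize(im[250:325,400:480],None,fx=5,fy=5,interpolation=cv2.INTER_CUBIC)
b=cv2.resize(im[165:305,270:380],None,fx=3.4,fy=3.4,interpolation=cv2.INTER_CUBIC)
H=max(a.shape[0],b.shape[0]);f=np.zeros((H,a.shape[1]+b.shape[1],3),np.uint8);f[:a.shape[0],:a.shape[1]]=a;f[:b.shape[0],a.shape[1]:]=b
cv2.imwrite('pics/crop0.png',f)
r=bot.trace('top','wedge')
for x in r: print(x['confidence'],x['extent'],x['mask'].sum())
m=r[0]['mask']
P,u,v=cloud(c,m)
print(cv2.minAreaRect(P[:,:2].astype(np.float32)))
# fit plane
A=np.c_[P[:,:2],np.ones(len(P))]; k=P[:,2]>0.002
s=np.linalg.lstsq(A[k],P[k,2],rcond=None)[0]; print(s, np.hypot(*s[:2]), np.degrees(np.arctan2(-s[1],-s[0])), P[:,2].min(),P[:,2].max())
# plate
r=bot.trace('top','plate')
for x in r[:2]: print(x['confidence'],x['extent'],x['mask'].sum())
P,u,v=cloud(c)
k=(P[:,2]>0.035)&(P[:,2]<0.062)&(P[:,0]>.4)&(P[:,0]<.85)&(abs(P[:,1])<.25)
print(cv2.minAreaRect(P[k,:2].astype(np.float32)),np.median(P[k,2]))
k=(P[:,2]>0.07)&(P[:,2]<0.09)&(P[:,0]>.6)&(P[:,0]<.8)&(P[:,1]<-.01)&(P[:,1]>-.115)
print(cv2.minAreaRect(P[k,:2].astype(np.float32)),np.median(P[k,2]))
for x in [0.4,.6,.8]:
  for y in [-.3,.3]:
    k=(abs(P[:,0]-x)<.02)&(abs(P[:,1]-y)<.02); print(x,y,np.median(P[k,2]))
E
```

```text
0.82 [425.2, 259.1, 453.0, 312.9] 879
((0.47713014483451843, -0.348355770111084), (0.048980921506881714, 0.15384134650230408), 68.159423828125)
[-0.1468035   0.02382494  0.09354393] 0.14872422160364102 -9.218238241564373 -0.006595372525922016 0.03439058322575694
0.64 [282.1, 168.3, 374.3, 299.1] 9832
((0.6239051818847656, -0.029968097805976868), (0.25034022331237793, 0.36032339930534363), 89.78433227539062) 0.05080101036227336
((0.7113131880760193, -0.056579429656267166), (0.09305977821350098, 0.13660071790218353), 89.88497161865234) 0.08063245629659133
0.4 -0.3 0.0008588423734474659
0.4 0.3 0.0009332044287371222
0.6 -0.3 0.00047475342756142513
0.6 0.3 0.0014480209597749205
0.8 -0.3 0.02185258325570516
0.8 0.3 0.0009874594811261073
```

View pics/crop0.png

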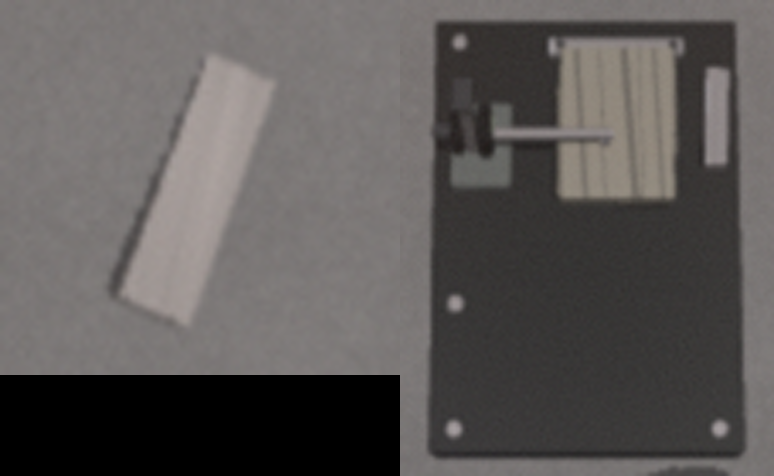

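The crop confirms the choice: a plain pale 150 x 40 mm bar, thick end at the lower left (crop 115,290) and thin end at the upper right. The slab's near edge faces the robot. The plate is aligned with the world axes, centred at (0.624,-0.030) with its top at z = 0.0508. I'll write a planner for the moves next.

```bash
cat >> h.py <<'E'
from scipy.spatial.transform import Rotation as Ro
def Rd(yaw):  # tool x at yaw, y down
    a=np.radians(yaw); x=np.array([np.cos(a),np.sin(a),0]); y=np.array([0,0,-1.]); return np.c_[x,y,np.cross(x,y)]
def plan(p,yaw,n,p0=None,R0=None,dec=3):
    s=bot.sense(); p0=np.array(s['position']) if p0 is None else p0; R=np.array(s['orientation']) if R0 is None else R0
    rv=Ro.from_matrix(R.T@Rd(yaw)).as_rotvec()/n; d=(np.array(p)-p0)/n
    for i in range(n):
        sh=R.T@d/0.05; print(np.round(np.r_[sh,np.degrees(rv)/6],dec).tolist()); R=R@Ro.from_rotvec(rv).as_matrix()
E
python3 -c "
from h import *
plan([.425,-.327,.2],-112,9)"
```

```text
[-0.317, 0.07, 0.622, -0.0, 0.796, -0.0]
[-0.368, 0.07, 0.594, -0.0, 0.796, -0.0]
[-0.416, 0.07, 0.561, -0.0, 0.796, -0.0]
[-0.461, 0.07, 0.524, -0.0, 0.796, -0.0]
[-0.503, 0.07, 0.484, -0.0, 0.796, -0.0]
[-0.541, 0.07, 0.441, -0.0, 0.796, -0.0]
[-0.576, 0.07, 0.394, -0.0, 0.796, -0.0]
[-0.607, 0.07, 0.345, -0.0, 0.796, -0.0]
[-0.634, 0.07, 0.293, -0.0, 0.796, -0.0]
```

Call:
apply_moves --plan '[-0.32,0.07,0.62,0,0.8,0,85,-0.37,0.07,0.59,0,0.8,0,85,-0.42,0.07,0.56,0,0.8,0,85,-0.46,0.07,0.52,0,0.8,0,85,-0.5,0.07,0.48,0,0.8,0,85,-0.54,0.07,0.44,0,0.8,0,85,-0.58,0.07,0.39,0,0.8,0,85,-0.61,0.07,0.34,0,0.8,0,85,-0.63,0.07,0.29,0,0.8,0,85,0,0,0,0,0,0,85]' --newtons 40

```text
time_s: 1.75
position: [0.4258, -0.3238, 0.1994]
orientation: [[-0.377, 0.0, 0.926], [-0.926, 0.002, -0.377], [-0.002, -1.0, -0.0]]
contact_force: [-0.7, 0.9, -0.6]
opening: 0.0849
```

```bash
python3 - <<'E'
from h import *
s=bot.sense(); print(s['time_s'],s['position'],np.round(s['orientation'],3),s['joints'])
c=cap('wrist','w1.png')
T=np.linalg.inv(c['world_to_cam']); print(T[:3,3],T[:3,2])
P,u,v=cloud(c)
k=(P[:,2]>0.0025)&(P[:,2]<0.04)&(P[:,0]>.36)&(P[:,0]<.6)&(P[:,1]<-.25)&(P[:,1]>-.45)
print(k.sum(),cv2.minAreaRect(P[k,:2].astype(np.float32)))
for l in ['wedge','wedge_tip']:
    for r in bot.landmark_of('wrist',l)[:2]: print(l,r,p2w(c,*r['location'],z=0.012 if l=='wedge' else 0.002))
r=bot.trace('wrist','wedge')
for x in r: print(x['confidence'],x['extent'],x['mask'].sum())
P2,_,_=cloud(c,r[0]['mask']); print(cv2.minAreaRect(P2[:,:2].astype(np.float32)),np.percentile(P2[:,2],[1,99]))
A=np.c_[P2[:,:2],np.ones(len(P2))];q=np.linalg.lstsq(A,P2[:,2],rcond=None)[0];print(q,np.degrees(np.arctan2(-q[1],-q[0])))
E
```

```text
1.75 [ 0.42583412 -0.32378323  0.19940879] [[-0.377  0.     0.926]
 [-0.926  0.002 -0.377]
 [-0.002 -1.    -0.   ]] [-44.71547976  17.12918224  96.79315733   0.1055332   66.14369529
  67.40281231]
[ 0.49960554 -0.35386964  0.34060693] [-0.28872654  0.11987249 -0.94987766]
10242 ((0.47363579273223877, -0.34873104095458984), (0.04005849361419678, 0.1500529795885086), 65.36922454833984)
wedge {'location': [330.3, 135.4], 'confidence': 0.55} [ 0.47387204 -0.35106144  0.012     ]
wedge_tip {'location': [332.0, 28.6], 'confidence': 0.77} [ 0.5435811  -0.38035322  0.002     ]Traceback (most recent call last):
  File "<stdin>", line 12, in <module>
IndexError: list index out of range
```

View pics/w1.png

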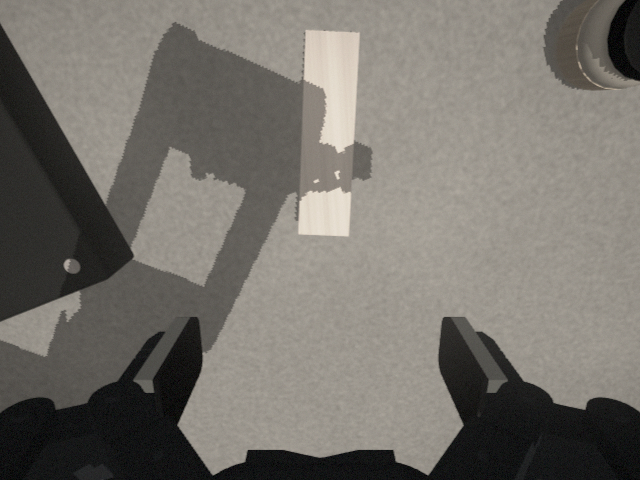

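The wedge now measures 40.06 x 150.05 mm, centred at (0.4736,-0.3487) with yaw -24.6°. That matches its stated size. In the wrist view it runs from (330,30) to (325,235), with the thick end nearest the gripper.

```bash
python3 -c "
from h import *
plan([.4263,-.3270,.05],-114.63,4)
plan([.4263,-.3270,.002],-114.63,3,p0=np.array([.4263,-.3270,.05]),R0=Rd(-114.63))"
```

```text
[-0.009, 0.75, 0.011, -0.0, 0.101, 0.001]
[-0.009, 0.75, 0.011, -0.0, 0.101, 0.001]
[-0.009, 0.75, 0.011, -0.0, 0.101, 0.001]
[-0.009, 0.75, 0.011, -0.0, 0.101, 0.001]
[0.0, 0.32, 0.0, 0.0, 0.0, 0.0]
[0.0, 0.32, 0.0, 0.0, 0.0, 0.0]
[0.0, 0.32, 0.0, 0.0, 0.0, 0.0]
```

Call:
apply_moves --plan '[-0.009,0.75,0.011,0,0.1,0,85,-0.009,0.75,0.011,0,0.1,0,85,-0.009,0.75,0.011,0,0.1,0,85,-0.009,0.75,0.011,0,0.1,0,85,0,0.32,0,0,0,0,85,0,0.32,0,0,0,0,85,0,0.26,0,0,0,0,85,0,0,0,0,0,0,85,0,0,0,0,0,0,85]'

```text
time_s: 2.85
position: [0.4265, -0.3268, 0.005]
orientation: [[-0.418, 0.0, 0.909], [-0.909, -0.0, -0.418], [0.0, -1.0, 0.0]]
contact_force: [0.4, 1.6, 0.8]
opening: 0.085
```

```bash
python3 - <<'E'
from h import *
s=bot.sense(); print(s['time_s'],s['position'],np.round(s['orientation'],3),s['joints'])
c=cap('wrist','w2.png')
E
```

```text
2.85 [ 0.42653236 -0.32682624  0.00498861] [[-0.418  0.     0.909]
 [-0.909 -0.    -0.418]
 [ 0.    -1.     0.   ]] [-4.48277007e+01  3.30598352e+01  1.05975523e+02  1.42116055e-04
  4.09632188e+01  6.98502427e+01]
```

View pics/w2.png

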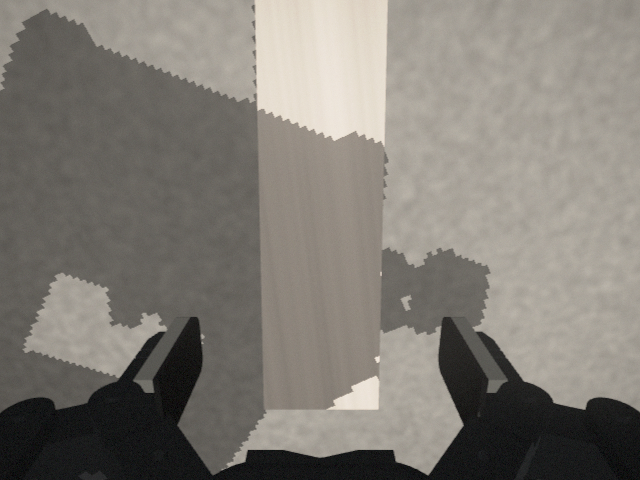

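The jaws straddle the thick end, centred on it (wedge edges at columns 262 and 381) and square to it. I'll drop 3 mm and close.

Call:
apply_moves --plan '[0,0.06,0,0,0,0,85,0,0,0,0,0,0,30,0,0,0,0,0,0,30,0,0,0,0,0,0,30,0,0,0,0,0,0,30,0,0,0,0,0,0,30]' --newtons 60

```text
time_s: 3.5
position: [0.4269, -0.3264, 0.0023]
orientation: [[-0.417, 0.0, 0.909], [-0.909, -0.0, -0.417], [0.0, -1.0, 0.001]]
contact_force: [-0.9, 0.3, 6.3]
opening: 0.0387
```

```bash
python3 - <<'E'
from h import *
s=bot.sense(); print(s['time_s'],s['position'],s['opening'],s['contact_force'],s['ft_torque'])
c=cap('wrist','w3.png')
E
```

```text
3.5 [ 0.42690787 -0.32640004  0.00231402] 0.038701971485071686 [-0.93592109  0.28950969  6.27430032] [-0.02191255  0.15978947 -0.09175366]
```

View pics/w3.png

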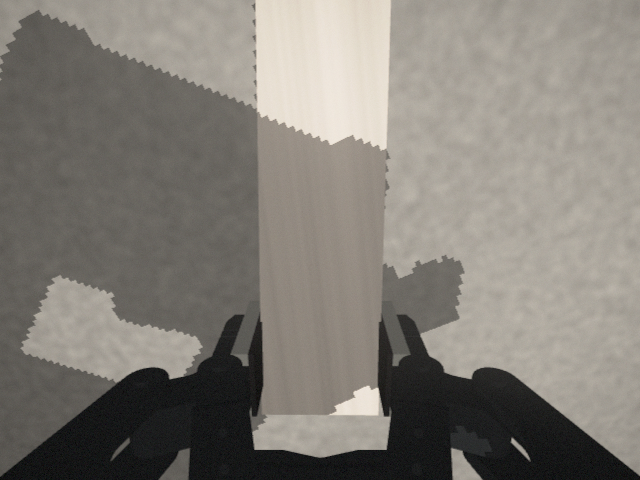

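Gripped: opening 38.7 mm. Now lift and carry to just above the plate, with the tip about 40 mm short of the slab edge.

```bash
python3 -c "
from h import *
s=bot.sense()
p=np.array([.427,-.3264,.112]);R=Rd(-114.63)
plan([.474,-.0555,.112],-90,9,p0=p,R0=R)"
```

```text
[-0.591, 0.0, -0.156, 0.0, -0.456, 0.0]
[-0.598, 0.0, -0.128, 0.0, -0.456, 0.0]
[-0.603, 0.0, -0.099, 0.0, -0.456, 0.0]
[-0.607, 0.0, -0.07, 0.0, -0.456, 0.0]
[-0.61, 0.0, -0.041, 0.0, -0.456, 0.0]
[-0.611, 0.0, -0.012, 0.0, -0.456, 0.0]
[-0.611, 0.0, 0.017, 0.0, -0.456, 0.0]
[-0.609, 0.0, 0.047, 0.0, -0.456, 0.0]
[-0.606, 0.0, 0.076, 0.0, -0.456, 0.0]
```

Call:
apply_moves --plan '[0,-0.3,0,0,0,0,30,0,-0.6,0,0,0,0,30,0,-0.7,0,0,0,0,30,0,-0.6,0,0,0,0,30,0,0,0,0,0,0,30,0,0,0,0,0,0,30]'

```text
time_s: 4.15
position: [0.4267, -0.3262, 0.1119]
orientation: [[-0.417, 0.001, 0.909], [-0.909, -0.0, -0.417], [0.0, -1.0, 0.001]]
contact_force: [-0.7, -0.3, -2.4]
opening: 0.0391
```

Call:
apply_moves --plan '[-0.59,0,-0.16,0,-0.456,0,30,-0.6,0,-0.13,0,-0.456,0,30,-0.6,0,-0.1,0,-0.456,0,30,-0.61,0,-0.07,0,-0.456,0,30,-0.61,0,-0.04,0,-0.456,0,30,-0.61,0,-0.01,0,-0.456,0,30,-0.61,0,0.02,0,-0.456,0,30,-0.61,0,0.05,0,-0.456,0,30,-0.61,0,0.08,0,-0.456,0,30,0,0,0,0,0,0,30]'

```text
time_s: 5.15
position: [0.4724, -0.0516, 0.1099]
orientation: [[0.004, -0.004, 1.0], [-1.0, 0.002, 0.004], [-0.002, -1.0, -0.004]]
contact_force: [0.5, -1.3, -1.9]
opening: 0.0383
```

```bash
python3 - <<'E'
from h import *
s=bot.sense(); print(s['time_s'],s['position'],np.round(s['orientation'],4),s['contact_force'],s['dq'])
c=cap('wrist','w4.png')
P,u,v=cloud(c)
np.savez('w4.npz',P=P,u=u,v=v)
def box(x0,x1,y0,y1,z0,z1):
    k=(P[:,0]>x0)&(P[:,0]<x1)&(P[:,1]>y0)&(P[:,1]<y1)&(P[:,2]>z0)&(P[:,2]<z1); return P[k]
q=box(.63,.8,-.115,.0,.07,.086); print('slab',len(q),cv2.minAreaRect(q[:,:2].astype(np.float32)),np.median(q[:,2]),np.percentile(q[:,0],[.5,99]),np.percentile(q[:,1],[.5,99.5]))
q=box(.5,.61,-.12,.01,.09,.15); 
if len(q): print('wedge',len(q),cv2.minAreaRect(q[:,:2].astype(np.float32)),q[:,2].min(),q[:,2].max())
q=box(.45,.63,-.15,.05,.04,.06); print('plate z',np.median(q[:,2]))
for l in ['mouth','slab_edge','wedge_tip']:
    for r in bot.landmark_of('wrist',l)[:2]: print(l,r,p2w(c,*r['location'],z={'mouth':.05,'slab_edge':.058,'wedge_tip':.11}[l]))
E
```

```text
5.15 [ 0.4723646  -0.05155981  0.10991575] [[ 0.0036 -0.0042  1.    ]
 [-1.      0.0023  0.0036]
 [-0.0024 -1.     -0.0042]] [ 0.48441265 -1.27508424 -1.9043645 ] [-2.87208746e+00 -1.31517866e-03 -4.91573209e-01 -2.10970597e+00
 -9.69685870e-02 -8.36781644e-01]
  return _methods._mean(a, axis=axis, dtype=dtype,
  ret = ret.dtype.type(ret / rcount)
Traceback (most recent call last):
IndexError: index -1 is out of bounds for axis 0 with size 0
```

View pics/w4.png

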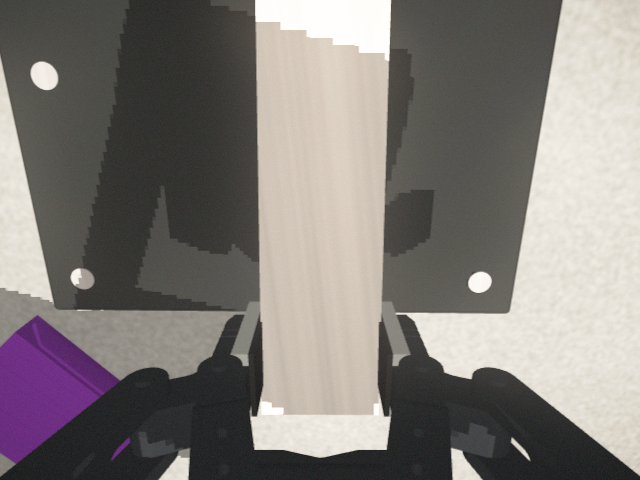

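The wrist view shows the wedge straight in the jaws, centred at column 322, but the slab is out of frame. I'll measure slab against wedge in the top and scene views.

```bash
cat > m.py <<'E'
from h import *
s=bot.sense(); print(s['time_s'],s['position'],np.round(s['contact_force'],2))
import sys
n=sys.argv[1]
for cam in ['top','scene']:
    c=cap(cam)
    pl=[w2p(c,np.array([.64,-.055,.06]))][0].astype(int)
    im=c['image'][:,:,::-1]; x0=max(pl[0]-75,0); y0=max(pl[1]-75,0)
    cr=cv2.resize(im[y0:y0+150,x0:x0+150],None,fx=4,fy=4,interpolation=cv2.INTER_CUBIC); cv2.imwrite(f'pics/{n}_{cam}.png',cr); print(cam,'crop',x0,y0)
    for l in ['mouth','slab_edge','slab_heel','wedge_tip']:
        for r in bot.landmark_of(cam,l)[:3]:
            w=p2w(c,*r['location'],z={'mouth':.05,'slab_edge':.058,'wedge_tip':s['position'][2]-.002,'slab_heel':.058}[l])
            if abs(w[0]-.62)<.2 and abs(w[1]+.05)<.1: print(cam,l,r['location'],r['confidence'],np.round(w,4))
    P,u,v=cloud(c)
    def rect(t,x0,x1,y0,y1,z0,z1):
        k=(P[:,0]>x0)&(P[:,0]<x1)&(P[:,1]>y0)&(P[:,1]<y1)&(P[:,2]>z0)&(P[:,2]<z1); q=P[k]
        if len(q)>10: print(t,len(q),cv2.minAreaRect(q[:,:2].astype(np.float32)),'z',np.median(q[:,2]),'x',np.percentile(q[:,0],[1,99]),'y',np.percentile(q[:,1],[1,99]))
    rect('slab',.63,.762,-.113,.0,.074,.092)
    rect('granite',.5,.62,-.14,-.09,.04,.06)
    rect('par',.62,.8,-.16,-.12,.066,.08)
E
python3 m.py a
```

```text
5.2 [ 0.47251148 -0.05309508  0.11008926] [-0.81 -0.91 -2.31]
top crop 258 150
top mouth [334.9, 224.2] 0.81 [ 0.6468 -0.0592  0.05  ]
top mouth [361.4, 202.7] 0.41 [ 0.7083 -0.1338  0.05  ]
top slab_edge [333.7, 223.1] 0.82 [ 0.648  -0.0557  0.058 ]
top slab_heel [337.5, 181.2] 0.82 [ 0.7686 -0.0675  0.058 ]
slab 1406 ((0.7023104429244995, -0.05486388877034187), (0.11926542967557907, 0.09541111439466476), 0.025367090478539467) z 0.0807490615448142 x [0.64393759 0.76061959] y [-0.100172   -0.00730215]
granite 115 ((0.608832061290741, -0.11548088490962982), (0.047464724630117416, 0.021949689835309982), 87.22925567626953) z 0.05075831438406864 x [0.59808348 0.61953886] y [-0.13892577 -0.09217976]
par 187 ((0.7132776379585266, -0.1363098919391632), (0.01743696630001068, 0.07969702035188675), 88.49029541015625) z 0.07275513564377256 x [0.67387501 0.75249566] y [-0.14528043 -0.12711277]
scene crop 212 187
scene mouth [286.9, 264.0] 0.82 [ 0.6373 -0.0574  0.05  ]
scene slab_edge [292.1, 259.7] 0.7 [ 0.6273 -0.0465  0.058 ]
scene slab_heel [273.2, 298.2] 0.79 [ 0.7602 -0.0549  0.058 ]
scene wedge_tip [291.8, 236.5] 0.83 [ 0.5973 -0.0543  0.1081]
scene wedge_tip [246.3, 279.3] 0.29 [ 0.7626 -0.1143  0.1081]
slab 1376 ((0.7018336653709412, -0.05395308509469032), (0.09677688032388687, 0.12241996079683304), 88.26106262207031) z 0.0801782348562986 x [0.64278231 0.7611912 ] y [-0.09975775 -0.00750399]
granite 523 ((0.5597770810127258, -0.11510135978460312), (0.11926451325416565, 0.04977370798587799), 0.23116225004196167) z 0.050037573061760265 x [0.50132011 0.61843079] y [-0.13966649 -0.09084462]
par 218 ((0.7123920321464539, -0.1353459358215332), (0.02065655030310154, 0.08135125041007996), 89.43592834472656) z 0.07174942668296375 x [0.67289396 0.75205254] y [-0.14514393 -0.12526782]
```

View pics/a_top.png

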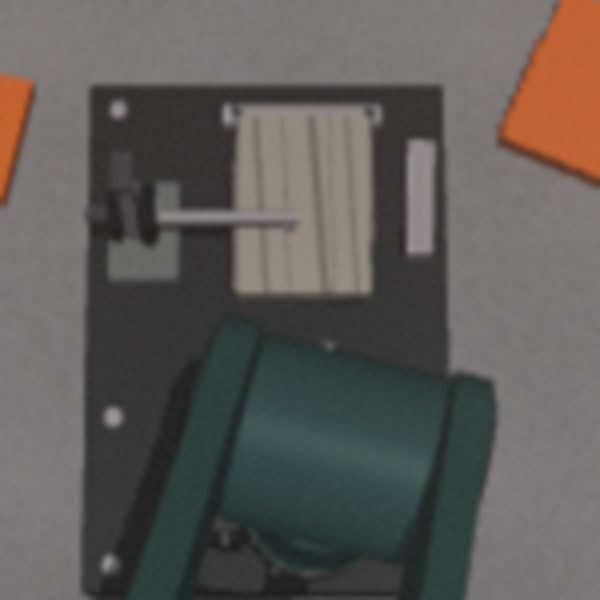

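View pics/a_scene.png

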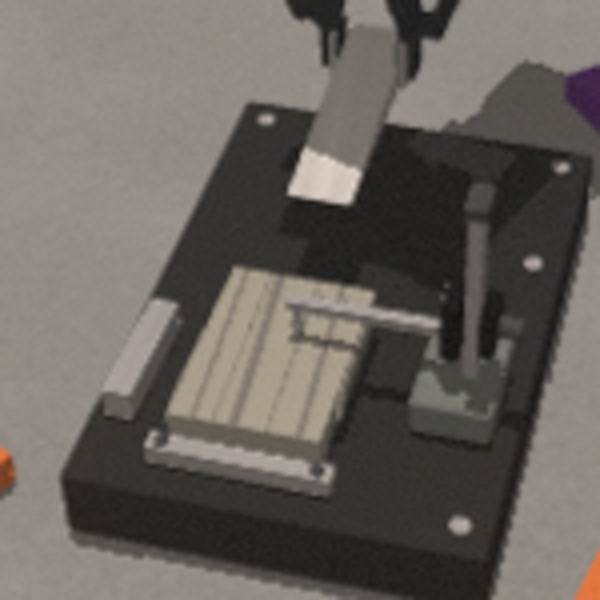

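Slab centre y ≈ -0.0545 and near edge x ≈ 0.643. The tip is at x ≈ 0.599 (TCP + 0.127, confirmed in the scene view). Lowering now.

Call:
apply_moves --plan '[0,0.35,0,0,0,0,30,0,0.35,0,0,0,0,30,0,0.35,0,0,0,0,30,0,0,0,0,0,0,30,0,0,0,0,0,0,30]'

```text
time_s: 6.2
position: [0.474, -0.0551, 0.0594]
orientation: [[-0.001, -0.001, 1.0], [-1.0, 0.0, -0.001], [-0.0, -1.0, -0.001]]
contact_force: [-1.2, -0.3, -2.3]
opening: 0.0389
```

```bash
python3 - <<'E'
from h import *
s=bot.sense(); print(s['time_s'],np.round(s['position'],4),np.round(s['orientation'],4),np.round(s['contact_force'],2),np.round(s['dq'],2))
E
```

```text
6.2 [ 0.474  -0.0551  0.0594] [[-6.e-04 -7.e-04  1.e+00]
 [-1.e+00  3.e-04 -6.e-04]
 [-3.e-04 -1.e+00 -7.e-04]] [-1.24 -0.3  -2.29] [ 0.14 -0.93 -0.79 -0.09  0.04  0.07]
```

Call:
apply_moves --plan '[0,0.05,0,0,0,0,30,0,0.05,0,0,0,0,30,0,0,0,0,0,0,30,0,0,0,0,0,0,30]'

```text
time_s: 6.6
position: [0.4743, -0.055, 0.0546]
orientation: [[-0.0, 0.0, 1.0], [-1.0, -0.0, -0.0], [0.0, -1.0, 0.0]]
contact_force: [0.8, -0.2, -2.1]
opening: 0.0388
```

Call:
apply_moves --plan '[0,0.02,0,0,0,0,30,0,0,0,0,0,0,30,0,0,0,0,0,0,30]'

```text
time_s: 6.9
position: [0.4741, -0.055, 0.0533]
orientation: [[-0.0, -0.0, 1.0], [-1.0, 0.0, -0.0], [-0.0, -1.0, -0.0]]
contact_force: [-0.2, 0.8, -2.3]
opening: 0.0388
```

Call:
apply_moves --plan '[0,0.016,0,0,0,0,30,0,0,0,0,0,0,30,0,0,0,0,0,0,30]'

```text
time_s: 7.2
position: [0.4742, -0.055, 0.0525]
orientation: [[-0.0, 0.0, 1.0], [-1.0, 0.0, -0.0], [-0.0, -1.0, 0.0]]
contact_force: [-0.3, 0.0, -2.1]
opening: 0.0388
```

Call:
apply_moves --plan '[0,0.01,0,0,0,0,30,0,0,0,0,0,0,30,0,0,0,0,0,0,30]'

```text
time_s: 7.5
position: [0.4741, -0.055, 0.0523]
orientation: [[-0.0, 0.0, 1.0], [-1.0, 0.0, -0.0], [-0.0, -1.0, 0.0]]
contact_force: [-1.2, 0.3, 4.7]
opening: 0.0388
```

Call:
apply_moves --plan '[0,0.008,0,0,0,0,30,0,0,0,0,0,0,30,0,0,0,0,0,0,30]'

```text
time_s: 7.8
position: [0.4742, -0.055, 0.0523]
orientation: [[-0.0, 0.0, 1.0], [-1.0, -0.0, -0.0], [0.0, -1.0, 0.0]]
contact_force: [-2.9, -0.0, 10.9]
opening: 0.0389
```

On the granite with a firm bearing. I'll ease the down-press and start sliding in. First lift is expected at about 72 mm of travel, ball contact at 95 to 129 mm.

Call:
apply_moves --plan '[0,-0.01,0,0,0,0,30,0,0,0.1,0,0,0,30,0,0,0.2,0,0,0,30,0,0,0.2,0,0,0,30,0,0,0.1,0,0,0,30,0,0,0,0,0,0,30,0,0,0,0,0,0,30]'

```text
time_s: 8.5
position: [0.5043, -0.055, 0.0523]
orientation: [[-0.0, 0.0, 1.0], [-1.0, 0.0, -0.0], [-0.0, -1.0, 0.0]]
contact_force: [-1.2, 0.7, 5.4]
opening: 0.039
```

```bash
python3 m.py b
```

```text
8.5 [ 0.50434802 -0.05501646  0.05233623] [-1.25  0.68  5.36]
top crop 258 150
top mouth [335.1, 225.2] 0.72 [ 0.644  -0.0597  0.05  ]
top slab_edge [335.8, 224.2] 0.96 [ 0.6449 -0.0614  0.058 ]
slab 1391 ((0.7024152278900146, -0.054971810430288315), (0.09537536650896072, 0.11909940093755722), 89.86878204345703) z 0.08072118847243459 x [0.64388572 0.76091464] y [-0.10028411 -0.00731661]
par 190 ((0.713336706161499, -0.1360672265291214), (0.01727723330259323, 0.08038058131933212), 88.37802124023438) z 0.07306754401536197 x [0.67375558 0.75232882] y [-0.14532998 -0.12734514]
scene crop 212 187
scene mouth [288.0, 264.0] 0.94 [ 0.6367 -0.0547  0.05  ]
scene slab_edge [290.5, 259.7] 0.74 [ 0.6282 -0.0504  0.058 ]
scene slab_heel [274.8, 300.0] 0.69 [ 0.7646 -0.0497  0.058 ]
scene wedge_tip [289.5, 262.8] 0.72 [ 0.632  -0.0521  0.0503]
slab 1371 ((0.700899600982666, -0.054685723036527634), (0.12231117486953735, 0.09692336618900299), 0.24339871108531952) z 0.08010484537565776 x [0.64265867 0.76075759] y [-0.09999984 -0.00757453]
granite 546 ((0.5600478649139404, -0.11515360325574875), (0.04970712959766388, 0.11927515268325806), 89.57984924316406) z 0.050055060436452914 x [0.50170237 0.61813692] y [-0.13959339 -0.09064416]
par 217 ((0.7126675248146057, -0.1355827897787094), (0.01955045573413372, 0.08153790235519409), 87.81766510009766) z 0.0717926358474611 x [0.67342062 0.75151901] y [-0.145096   -0.12475095]
```

View pics/b_scene.png

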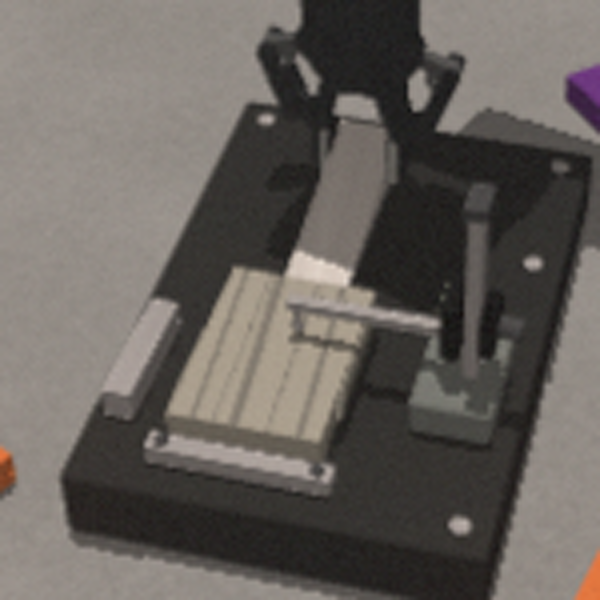

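The wedge lines up with the opening, its tip at the slab edge (crop 320,275) and square to it. Pushing on to just short of first lift.

Call:
apply_moves --plan '[0,-0.004,0.1,0,0,0,30,0,0,0.15,0,0,0,30,0,0,0.15,0,0,0,30,0,0,0.15,0,0,0,30,0,0,0.15,0,0,0,30,0,0,0,0,0,0,30,0,0,0,0,0,0,30]'

```text
time_s: 9.7
position: [0.539, -0.055, 0.0524]
orientation: [[-0.0, -0.0, 1.0], [-1.0, 0.0, -0.0], [-0.0, -1.0, -0.0]]
contact_force: [-2.7, 0.6, 5.2]
opening: 0.0389
```

Call:
apply_moves --plan '[0,0,0.04,0,0,0,30,0,0,0.04,0,0,0,30,0,0,0.04,0,0,0,30]'

```text
time_s: 10.0
position: [0.5413, -0.0547, 0.0523]
orientation: [[0.0, -0.007, 1.0], [-1.0, 0.001, 0.0], [-0.001, -1.0, -0.007]]
contact_force: [-9.5, -0.3, 12.8]
opening: 0.0387
```

Call:
apply_moves --plan '[0,0,0.04,0,0,0,30,0,0,0.04,0,0,0,30,0,0,0.04,0,0,0,30]'

```text
time_s: 10.3
position: [0.5446, -0.0546, 0.0523]
orientation: [[0.001, -0.012, 1.0], [-1.0, 0.001, 0.001], [-0.001, -1.0, -0.012]]
contact_force: [-21.4, -2.9, 26.8]
opening: 0.0388
```

Call:
apply_moves --plan '[0,0,0.04,0,0,0,30,0,0,0.04,0,0,0,30,0,0,0.04,0,0,0,30]'

```text
time_s: 10.6
position: [0.5479, -0.0543, 0.0523]
orientation: [[0.001, -0.016, 1.0], [-1.0, 0.001, 0.001], [-0.001, -1.0, -0.016]]
contact_force: [-23.8, -1.5, 29.3]
opening: 0.0386
```

Force is higher than expected (24 N push, 29 N vertical) and the tool has pitched about 0.9°. I'll hold and look before pushing further.

Call:
apply_moves --plan '[0,0,0,0,0,0,30,0,0,0,0,0,0,30]'

```text
time_s: 10.8
position: [0.5486, -0.0542, 0.0523]
orientation: [[0.001, -0.015, 1.0], [-1.0, 0.001, 0.001], [-0.001, -1.0, -0.015]]
contact_force: [-22.2, -0.3, 26.0]
opening: 0.0389
```

```bash
python3 - <<'E'
from h import *
s=bot.sense(); print({k:np.round(v,3).tolist() for k,v in s.items() if k in('position','contact_force','ft_torque','dq','joints')})
cap('wrist','w5.png')
E
python3 m.py c
```

```text
{'joints': [-12.75, 29.751, 101.922, -0.149, 49.168, 77.31], 'dq': [-0.01, -0.079, -0.026, 0.023, -0.055, -0.013], 'position': [0.549, -0.054, 0.052], 'contact_force': [-22.21, -0.334, 25.964], 'ft_torque': [-0.568, 3.052, -0.133]}
10.85 [ 0.54861598 -0.05425981  0.0522989 ] [-21.98  -0.55  27.41]
top crop 258 150
top slab_heel [332.0, 179.8] 0.68 [ 0.7727 -0.0521  0.058 ]
slab 649 ((0.730623722076416, -0.054063402116298676), (0.09325173497200012, 0.06369415670633316), 89.0457534790039) z 0.0809053909554418 x [0.70154097 0.76169931] y [-0.1005801  -0.01012437]
granite 128 ((0.524990975856781, -0.10109561681747437), (0.02184170112013817, 0.049622803926467896), 87.87630462646484) z 0.05065795284033214 x [0.5006282  0.54915041] y [-0.11189129 -0.09034048]
par 149 ((0.7208465933799744, -0.13641494512557983), (0.017085887491703033, 0.06396297365427017), 88.95561981201172) z 0.07268939266403707 x [0.69167052 0.75217045] y [-0.14517327 -0.12762992]
scene crop 212 187
scene mouth [287.5, 266.0] 0.62 [ 0.6438 -0.054   0.05  ]
scene mouth [278.6, 284.0] 0.33 [ 0.7077 -0.058   0.05  ]
scene slab_edge [289.4, 262.4] 0.89 [ 0.6382 -0.0504  0.058 ]
scene slab_heel [275.0, 300.5] 0.96 [ 0.7659 -0.0488  0.058 ]
slab 1366 ((0.7012571692466736, -0.05436984822154045), (0.0960560068488121, 0.12209214270114899), 89.41278076171875) z 0.08031496144159483 x [0.64339018 0.76077295] y [-0.1001193  -0.00728416]
granite 515 ((0.560448408126831, -0.1150038093328476), (0.11853357404470444, 0.049859561026096344), 0.08972742408514023) z 0.050187862519224025 x [0.50426928 0.61808882] y [-0.13957397 -0.09022566]
par 220 ((0.7123619318008423, -0.13492415845394135), (0.019214916974306107, 0.08063232153654099), 88.10153198242188) z 0.07160915468888857 x [0.67295239 0.75215628] y [-0.14458437 -0.12502308]
```

View pics/c_scene.png

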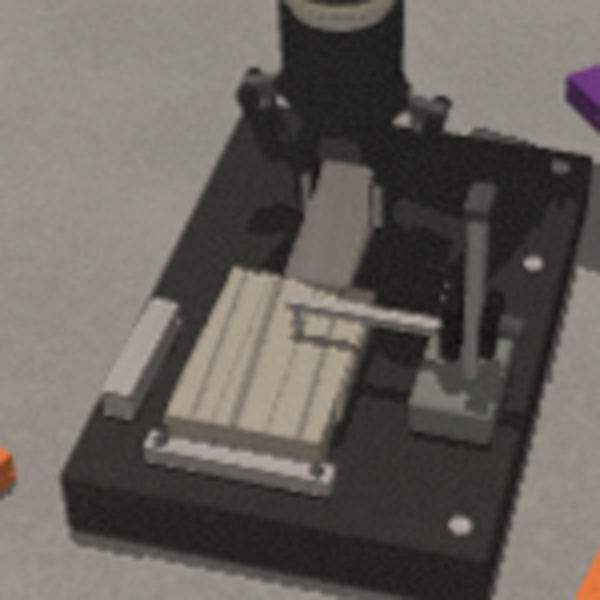

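View pics/w5.png

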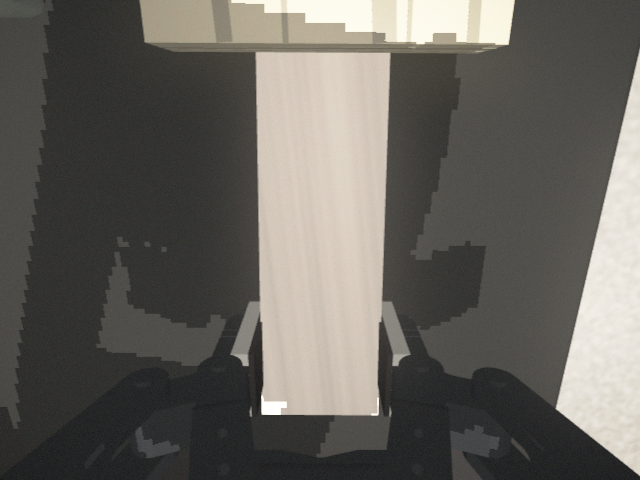

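The wedge is in straight (columns 257 to 390 at the slab edge) and nothing is fouling. The high force is the tool pressing down, which adds friction. I'll raise the commanded height slightly and relax the pitch.

Call:
apply_moves --plan '[0,-0.02,-0.04,0,0,0,30,0,0,0,0,0,0,30,0,0,0,0,0,0,30]'

```text
time_s: 11.65
position: [0.5516, -0.0544, 0.0524]
orientation: [[-0.0, -0.006, 1.0], [-1.0, 0.001, -0.0], [-0.001, -1.0, -0.006]]
contact_force: [-7.1, 1.5, 4.1]
opening: 0.0386
```

```bash
python3 - <<'E'
from h import *
s=bot.sense(); print({k:np.round(v,4).tolist() for k,v in s.items() if k in('position','contact_force','ft_torque','orientation')})
E
```

```text
{'position': [0.5516, -0.0544, 0.0524], 'orientation': [[-0.0001, -0.0061, 1.0], [-1.0, 0.0011, -0.0001], [-0.0011, -1.0, -0.0061]], 'contact_force': [-7.0673, 1.4939, 4.1448], 'ft_torque': [-0.0698, 0.8719, -0.0792]}
```

Good: push is 7 N with light down-pressure. Tip is about 35 mm past the edge. Continuing in small steps.

Call:
apply_moves --plan '[0,-0.003,0.03,0,0,0,30,0,-0.003,0.03,0,0,0,30,0,0,0.03,0,0,0,30,0,0,0.03,0,0,0,30,0,0,0,0,0,0,30]'

```text
time_s: 12.15
position: [0.5579, -0.0544, 0.0524]
orientation: [[-0.0, -0.006, 1.0], [-1.0, 0.001, -0.0], [-0.001, -1.0, -0.006]]
contact_force: [-6.1, 0.7, 1.1]
opening: 0.0386
```

Call:
apply_moves --plan '[0,0,0.03,0,0,0,30,0,0,0.03,0,0,0,30,0,0,0,0,0,0,30]'

```text
time_s: 12.45
position: [0.5609, -0.0544, 0.0524]
orientation: [[-0.0, -0.006, 1.0], [-1.0, 0.001, -0.0], [-0.001, -1.0, -0.006]]
contact_force: [-5.5, 0.7, 0.2]
opening: 0.0387
```

```bash
cat > n.py <<'E'
from h import *
import sys
s=bot.sense(); print(s['time_s'],np.round(s['position'],4),np.round(s['contact_force'],2),np.round(s['ft_torque'],2))
c=cap('scene')
P,u,v=cloud(c)
k=(P[:,0]>.645)&(P[:,0]<.76)&(P[:,1]>-.10)&(P[:,1]<-.062)&(P[:,2]>.076)&(P[:,2]<.095)
q=P[k]; A=np.c_[q[:,:2],np.ones(len(q))]
a=np.linalg.lstsq(A,q[:,2],rcond=None)[0]
r=abs(A@a-q[:,2])<.0015; a=np.linalg.lstsq(A[r],q[r,2],rcond=None)[0]
f=lambda x:a@[x,-.055,1]
print('slab top z near .645, at .68, far .765:',np.round([f(.645),f(.68),f(.765)],4),'slope',a[:2],'pitch lift mm',-a[0]*125)
im=c['image'][:,:,::-1]; x,y=w2p(c,np.array([.68,-.045,.085])).astype(int)
cr=cv2.resize(im[y-30:y+30,x-40:x+40],None,fx=9,fy=9,interpolation=cv2.INTER_CUBIC); cv2.imwrite(f'pics/{sys.argv[1]}_z.png',cr); print(x-40,y-30)
E
python3 n.py d
```

```text
12.45 [ 0.5609 -0.0544  0.0524] [-5.5   0.7   0.22] [-0.12  0.79 -0.06]
slab top z near .645, at .68, far .765: [0.0825 0.0818 0.0799] slope [-0.02185932 -0.01295969] pitch lift mm 2.732414815507739
246 236
```

View pics/d_z.png

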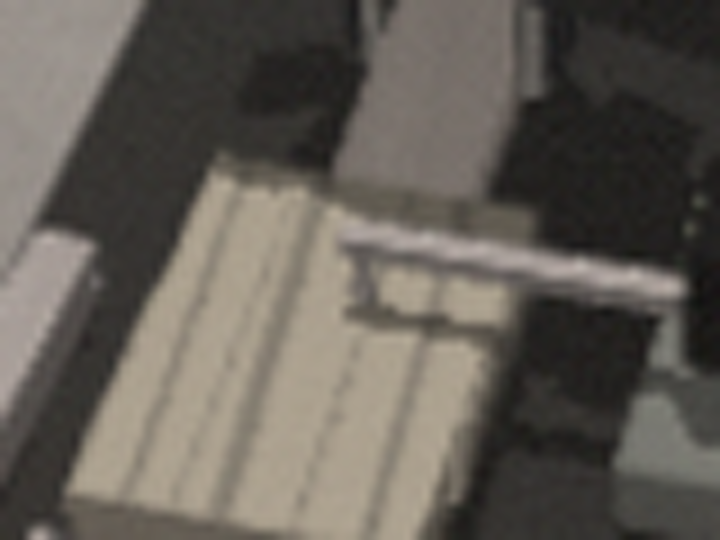

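Slab lift is about 2.5 mm, matching tip insertion of about 44.5 mm. The ball (crop 365,300) still shows a gap to its shadow contact. I'll go to about 52 mm, then take fine steps.

Call:
apply_moves --plan '[0,0,0.03,0,0,0,30,0,0,0.03,0,0,0,30,0,0,0.03,0,0,0,30,0,0,0.03,0,0,0,30,0,0,0,0,0,0,30]'

```text
time_s: 13.0
position: [0.5669, -0.0545, 0.0524]
orientation: [[-0.0, -0.006, 1.0], [-1.0, 0.001, -0.0], [-0.001, -1.0, -0.006]]
contact_force: [-6.7, -0.2, 1.4]
opening: 0.0392
```

Call:
apply_moves --plan '[0,0,0.02,0,0,0,30,0,0,0,0,0,0,30]'

```text
time_s: 13.2
position: [0.5676, -0.0545, 0.0524]
orientation: [[-0.0, -0.006, 1.0], [-1.0, 0.001, -0.0], [-0.001, -1.0, -0.006]]
contact_force: [-7.5, 0.6, 1.7]
opening: 0.0387
```

Call:
apply_moves --plan '[0,0,0.02,0,0,0,30,0,0,0,0,0,0,30]'

```text
time_s: 13.4
position: [0.5687, -0.0545, 0.0524]
orientation: [[-0.0, -0.006, 1.0], [-1.0, 0.001, -0.0], [-0.001, -1.0, -0.006]]
contact_force: [-7.6, 0.5, 1.0]
opening: 0.0389
```

Call:
apply_moves --plan '[0,0,0.02,0,0,0,30,0,0,0,0,0,0,30]'

```text
time_s: 13.6
position: [0.5696, -0.0544, 0.0524]
orientation: [[-0.0, -0.006, 1.0], [-1.0, 0.001, -0.0], [-0.001, -1.0, -0.006]]
contact_force: [-5.7, 0.3, 2.0]
opening: 0.0387
```

Call:
apply_moves --plan '[0,0,0.02,0,0,0,30,0,0,0,0,0,0,30]'

```text
time_s: 13.8
position: [0.5705, -0.0544, 0.0524]
orientation: [[-0.0, -0.007, 1.0], [-1.0, 0.001, -0.0], [-0.001, -1.0, -0.007]]
contact_force: [-6.9, 1.0, 3.2]
opening: 0.0388
```

Call:
apply_moves --plan '[0,0,0.02,0,0,0,30,0,0,0,0,0,0,30]'

```text
time_s: 14.0
position: [0.5711, -0.0544, 0.0524]
orientation: [[-0.0, -0.007, 1.0], [-1.0, 0.001, -0.0], [-0.001, -1.0, -0.007]]
contact_force: [-9.4, 0.4, 4.0]
opening: 0.0389
```

```bash
python3 n.py e
```

```text
14.0 [ 0.5711 -0.0544  0.0524] [-9.43  0.37  3.96] [-0.11  0.93 -0.06]
slab top z near .645, at .68, far .765: [0.0842 0.0829 0.0799] slope [-0.03561451 -0.01081957] pitch lift mm 4.451813584481397
246 236
```

View pics/e_z.png

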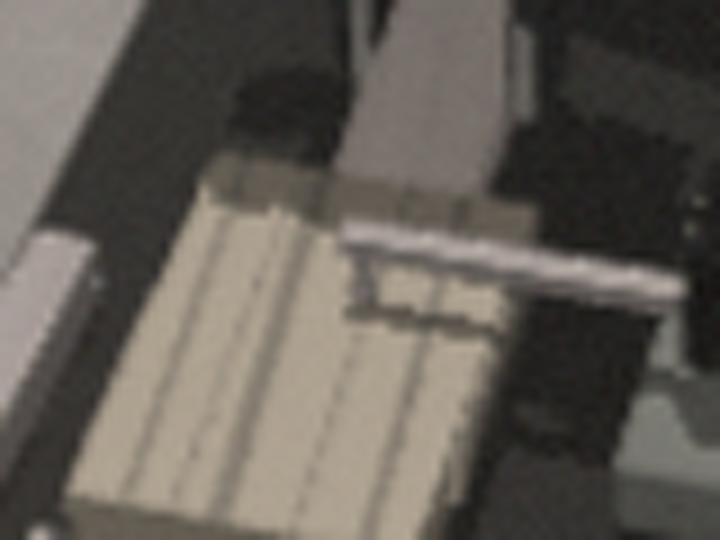

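```bash
cat > f.py <<'E'
from h import *
F=[];T=[]
for i in range(8):
    bot.capture('scene'); s=bot.sense(); F.append(s['contact_force']);T.append(s['ft_torque'])
print(s['time_s'],np.round(s['position'],5),'F',np.round(np.mean(F,0),2),np.round(np.std(F,0),2),'T',np.round(np.mean(T,0),3),'R',np.round(s['orientation'][0,1],4))
E
python3 f.py
```

```text
14.45 [ 0.5711  -0.05439  0.05238] F [-8.25  0.62  3.43] [0.5  0.62 0.58] T [-0.118  0.99  -0.047] R -0.0073
```

Call:
apply_moves --plan '[0,-0.004,0.012,0,0,0,30,0,0,0,0,0,0,30,0,0,0,0,0,0,30]'

```text
time_s: 14.75
position: [0.5719, -0.0544, 0.0524]
orientation: [[-0.0, -0.007, 1.0], [-1.0, 0.001, -0.0], [-0.001, -1.0, -0.007]]
contact_force: [-7.3, 0.3, 0.8]
opening: 0.0384
```

```bash
python3 f.py
```

```text
15.15 [ 0.57193 -0.05442  0.05244] F [-7.08  0.52  0.76] [0.4  0.42 0.51] T [-0.08   0.844 -0.028] R -0.0069
```

Call:
apply_moves --plan '[0,0,0.016,0,0,0,30,0,0,0,0,0,0,30,0,0,0,0,0,0,30]'

```text
time_s: 15.45
position: [0.5721, -0.0544, 0.0524]
orientation: [[-0.0, -0.008, 1.0], [-1.0, 0.001, -0.0], [-0.001, -1.0, -0.008]]
contact_force: [-8.9, -0.5, 1.9]
opening: 0.0389
```

```bash
python3 f.py
```

```text
15.85 [ 0.57218 -0.05436  0.05242] F [-8.94  0.11  2.63] [0.47 0.47 0.39] T [-0.141  1.019 -0.045] R -0.0079
```

```bash
python3 - <<'E'
from h import *
D=[];
for i in range(6):
    c=cap('scene'); D.append(c['depth'])
d=np.median(D,0); c['depth']=d
np.set_printoptions(linewidth=220,suppress=True)
print('heights mm, rows 258..276, cols 280..302')
for v in range(258,276):
    print(v,[round(1000*p2w(c,u,v)[2],1) if d[v,u]>0 else 0 for u in range(280,302)])
print([np.round(p2w(c,u,v)*1000,1) for u,v in [(286,262),(286,264),(286,266),(286,268),(287,266)]])
cr=cv2.resize(c['image'][250:285,265:315,::-1],None,fx=14,fy=14,interpolation=cv2.INTER_NEAREST); cv2.imwrite('pics/g.png',cr)
E
```

```text
heights mm, rows 258..276, cols 280..302
258 [np.float64(83.8), np.float64(84.1), np.float64(83.7), np.float64(84.1), np.float64(82.8), np.float64(83.9), np.float64(85.4), np.float64(84.6), np.float64(84.9), np.float64(83.6), np.float64(84.9), np.float64(85.4), np.float64(84.6), np.float64(85.2), np.float64(84.5), np.float64(84.0), np.float64(84.5), np.float64(84.4), np.float64(85.4), np.float64(84.3), np.float64(84.9), np.float64(85.9)]
259 [np.float64(84.7), np.float64(84.2), np.float64(84.7), np.float64(84.1), np.float64(84.4), np.float64(84.2), np.float64(84.9), np.float64(82.9), np.float64(84.2), np.float64(84.2), np.float64(84.4), np.float64(85.0), np.float64(84.3), np.float64(84.7), np.float64(84.2), np.float64(84.1), np.float64(84.3), np.float64(84.8), np.float64(83.9), np.float64(84.4), np.float64(84.3), np.float64(85.0)]
260 [np.float64(83.8), np.float64(84.7), np.float64(83.3), np.float64(83.7), np.float64(107.8), np.float64(84.5), np.float64(83.1), np.float64(84.3), np.float64(82.9), np.float64(84.6), np.float64(84.4), np.float64(83.9), np.float64(84.3), np.float64(84.3),
[... 5694 characters left out ...]
.4), np.float64(83.1), np.float64(81.9), np.float64(81.7), np.float64(83.0), np.float64(83.4), np.float64(83.0), np.float64(80.9), np.float64(79.5)]
275 [np.float64(84.1), np.float64(82.1), np.float64(80.9), np.float64(82.6), np.float64(83.2), np.float64(82.5), np.float64(82.4), np.float64(82.0), np.float64(82.9), np.float64(81.5), np.float64(83.9), np.float64(81.9), np.float64(81.4), np.float64(82.7), np.float64(82.1), np.float64(82.4), np.float64(82.3), np.float64(81.9), np.float64(82.8), np.float64(82.8), np.float64(80.9), np.float64(77.8)]
[array([688.5, -43.2, 108.6]), array([690.3, -42.9, 103.9]), array([688.5, -43.7,  95.4]), array([688.6, -43.8,  88.8]), array([677.5, -44.7,  84.6])]
```

View pics/g.png

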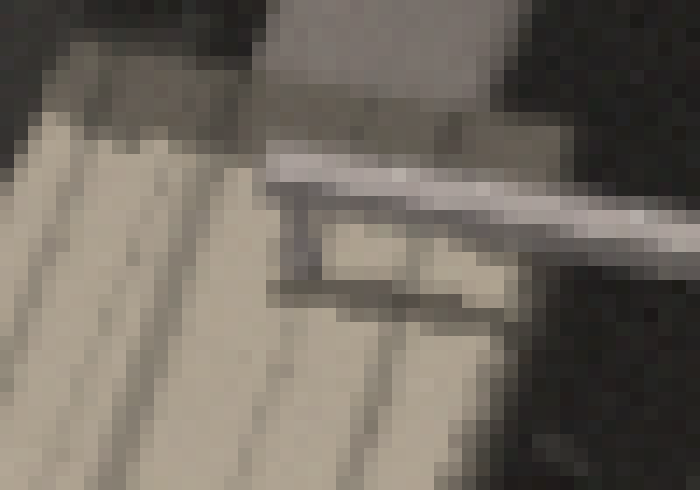

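Depth puts the ball at x ≈ 0.688 with its underside at 83.3 ± 1.2 mm, against a slab top of about 82.9 mm there. Contact is imminent or just made. One more small step will show whether the push is climbing.

Call:
apply_moves --plan '[0,-0.003,0.01,0,0,0,30,0,0,0,0,0,0,30,0,0,0,0,0,0,30]'

```text
time_s: 16.45
position: [0.5726, -0.0543, 0.0524]
orientation: [[-0.0, -0.008, 1.0], [-1.0, 0.001, -0.0], [-0.001, -1.0, -0.008]]
contact_force: [-8.3, 0.4, 1.3]
opening: 0.0385
```

```bash
python3 f.py
```

```text
16.85 [ 0.57267 -0.05437  0.05241] F [-8.21  0.26  1.07] [0.61 0.45 0.39] T [-0.118  0.983 -0.047] R -0.008
```

Call:
apply_moves --plan '[0,-0.002,0.012,0,0,0,30,0,0,0,0,0,0,30,0,0,0,0,0,0,30]'

```text
time_s: 17.15
position: [0.573, -0.0544, 0.0524]
orientation: [[-0.0, -0.008, 1.0], [-1.0, 0.001, -0.0], [-0.001, -1.0, -0.008]]
contact_force: [-7.3, -0.6, 0.6]
opening: 0.0385
```

```bash
python3 f.py; python3 n.py h
```

```text
17.55 [ 0.57298 -0.05434  0.05239] F [-8.48  0.2   0.93] [0.67 0.35 0.26] T [-0.13   1.008 -0.056] R -0.0085
17.55 [ 0.573  -0.0543  0.0524] [-7.65  0.18  0.57] [-0.16  1.   -0.04]
slab top z near .645, at .68, far .765: [0.085  0.0837 0.0804] slope [-0.03812119  0.00460975] pitch lift mm 4.7651481367962045
246 236
```

The push is climbing (5.6, then 6.8, then 8.1 N, normalised for down-pressure) with advance shrinking per step, which fits bearing on the ball. One more small confirming step.

Call:
apply_moves --plan '[0,-0.002,0.014,0,0,0,30,0,0,0,0,0,0,30,0,0,0,0,0,0,30]'

```text
time_s: 17.9
position: [0.5734, -0.0543, 0.0524]
orientation: [[-0.0, -0.009, 1.0], [-1.0, 0.001, -0.0], [-0.001, -1.0, -0.009]]
contact_force: [-7.9, 0.3, 0.2]
opening: 0.0386
```

```bash
python3 f.py; python3 n.py i
```

```text
18.3 [ 0.57345 -0.05428  0.05245] F [-9.02  0.12  0.84] [0.39 0.51 0.66] T [-0.152  1.06  -0.067] R -0.0089
18.3 [ 0.5734 -0.0543  0.0524] [-9.14  0.61  1.4 ] [-0.17  1.08 -0.06]
slab top z near .645, at .68, far .765: [0.0846 0.0833 0.0801] slope [-0.0373845   0.00190569] pitch lift mm 4.673062330521872
246 236
```

The climb continues at about 1.2 N per mm, matching the stated ball-contact signature. The estimated ball force is 3 to 4 N. Stopping here. I'll relax the arm's stored push before opening.

Call:
apply_moves --plan '[0,0,-0.02,0,0,0,30,0,0,-0.015,0,0,0,30,0,0,0,0,0,0,30,0,0,0,0,0,0,30]'

```text
time_s: 18.75
position: [0.5735, -0.0544, 0.0527]
orientation: [[-0.0, -0.006, 1.0], [-1.0, 0.001, -0.0], [-0.001, -1.0, -0.006]]
contact_force: [-5.5, 0.2, -2.6]
opening: 0.0386
```

```bash
python3 f.py
```

```text
19.15 [ 0.57348 -0.0544   0.05274] F [-6.08  0.61 -2.79] [0.38 0.47 0.33] T [0.03  0.78  0.069] R -0.0058
```

Call:
apply_moves --plan '[0,0.006,-0.02,0,0,0,30,0,0.004,-0.02,0,0,0,30,0,0,0,0,0,0,30,0,0,0,0,0,0,30]'

```text
time_s: 19.55
position: [0.5735, -0.0546, 0.0531]
orientation: [[-0.0, -0.002, 1.0], [-1.0, 0.001, -0.0], [-0.001, -1.0, -0.002]]
contact_force: [-3.9, 3.0, -5.6]
opening: 0.039
```

```bash
python3 f.py
```

```text
19.95 [ 0.57353 -0.05462  0.0532 ] F [-4.64  3.06 -6.09] [0.41 0.43 0.41] T [0.448 0.846 0.307] R -0.0021
```

Unloading the push let the tool rise 0.8 mm, because the commanded height had been raised to offset the pitch. Lowering it back now.

Call:
apply_moves --plan '[0,0.014,0,0,0,0,30,0,0,0,0,0,0,30]'

```text
time_s: 20.15
position: [0.5735, -0.0546, 0.0526]
orientation: [[-0.0, -0.002, 1.0], [-1.0, 0.001, -0.0], [-0.001, -1.0, -0.002]]
contact_force: [-4.5, 2.5, -3.5]
opening: 0.0389
```

```bash
python3 f.py; python3 n.py j
```

```text
20.55 [ 0.57348 -0.05462  0.0527 ] F [-4.59  3.1  -3.79] [0.49 0.55 0.5 ] T [0.422 0.853 0.273] R -0.002
20.55 [ 0.5735 -0.0546  0.0527] [-4.84  4.29 -3.91] [0.41 0.8  0.25]
slab top z near .645, at .68, far .765: [0.0854 0.084  0.0805] slope [-0.04034063  0.01592708] pitch lift mm 5.042579036079538
246 236
```

Call:
apply_moves --plan '[0,0.009,0,0,0,0,30,0,0,0,0,0,0,30,0,0,0,0,0,0,30]'

```text
time_s: 20.9
position: [0.5735, -0.0546, 0.0524]
orientation: [[-0.0, -0.002, 1.0], [-1.0, 0.001, -0.0], [-0.001, -1.0, -0.002]]
contact_force: [-5.6, 3.6, -2.6]
opening: 0.039
```

```bash
python3 f.py; python3 n.py k
```

```text
21.3 [ 0.57349 -0.05463  0.05243] F [-5.86  3.38 -2.39] [0.52 0.62 0.21] T [0.427 0.864 0.259] R -0.0019
21.3 [ 0.5735 -0.0546  0.0524] [-6.11  3.23 -2.15] [0.41 0.86 0.2 ]
slab top z near .645, at .68, far .765: [0.0851 0.0837 0.0804] slope [-0.0394298   0.01225026] pitch lift mm 4.928724608130395
246 236
```

Call:
apply_moves --plan '[0,0,0,-0.06,0,0,30,0,0,0,0,0,0,30,0,0,0,0,0,0,30]'

```text
time_s: 21.65
position: [0.5735, -0.0547, 0.0526]
orientation: [[-0.0, -0.008, 1.0], [-1.0, 0.001, -0.0], [-0.001, -1.0, -0.008]]
contact_force: [-6.6, 1.8, -1.1]
opening: 0.0387
```

```bash
python3 f.py; python3 n.py l
```

```text
22.05 [ 0.57351 -0.05468  0.05258] F [-6.47  3.14 -0.73] [0.45 0.6  0.45] T [0.415 0.774 0.24 ] R -0.008
22.05 [ 0.5735 -0.0547  0.0526] [-6.84  2.6  -1.1 ] [0.43 0.78 0.26]
slab top z near .645, at .68, far .765: [0.0848 0.0834 0.0801] slope [-0.03867146 -0.0016591 ] pitch lift mm 4.83393216347999
246 236
```

Back to the seated state (slab lift about 4.8 mm, light forces). Releasing now: lower the grip force first, then open.

Call:
apply_moves --plan '[0,0,0,0,0,0,30,0,0,0,0,0,0,42,0,0,0,0,0,0,44,0,0,0,0,0,0,48,0,0,0,0,0,0,54]' --newtons 20

```text
time_s: 22.6
position: [0.5758, -0.0554, 0.0531]
orientation: [[-0.0, -0.004, 1.0], [-1.0, -0.0, -0.0], [0.0, -1.0, -0.004]]
contact_force: [-0.3, 0.5, -1.0]
opening: 0.054
```

```bash
python3 f.py; python3 n.py o; python3 - <<'E'
from h import *
cap('wrist','w6.png')
E
```

```text
23.0 [ 0.57454 -0.055    0.05249] F [-0.1  -0.25  0.27] [0.37 0.3  0.58] T [-0.     0.012 -0.002] R -0.0063
23.0 [ 0.5745 -0.055   0.0525] [-0.29 -0.09  0.36] [ 0.04 -0.07  0.03]
slab top z near .645, at .68, far .765: [0.0848 0.0835 0.0806] slope [-0.03511296  0.00681212] pitch lift mm 4.389120551672846
246 236
```

View pics/w6.png

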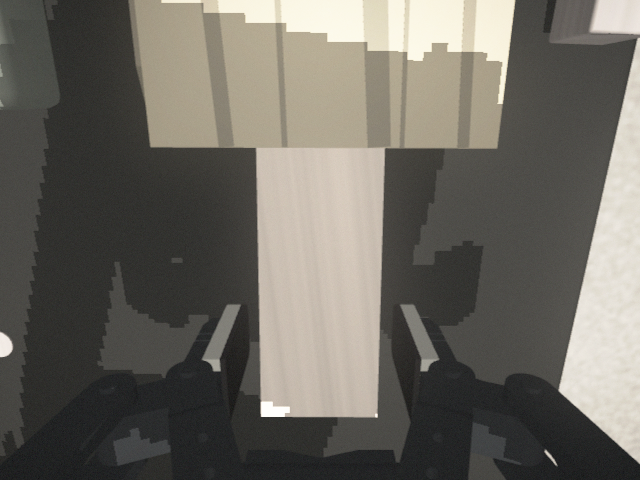

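The wrench reads zero, so it has released cleanly and the wedge lies straight. I'll check that wedge and slab stayed put, using averaged depth.

```bash
cat > lift.py <<'E'
from h import *
D=[]
for i in range(6):
    c=cap('scene'); D.append(c['depth'])
D=np.array(D,float); D[D==0]=np.nan; c['depth']=np.nan_to_num(np.nanmean(D,0))
P,u,v=cloud(c)
k=(P[:,0]>.65)&(P[:,0]<.76)&(P[:,1]>-.095)&(P[:,1]<-.062)&(P[:,2]>.076)&(P[:,2]<.095)
q=P[k]
for _ in range(3):
    A=np.c_[q[:,0]-.769,q[:,1]+.055,np.ones(len(q))]; a=np.linalg.lstsq(A,q[:,2],rcond=None)[0]; q=q[abs(A@a-q[:,2])<.0015]
print('lift mm',-a[0]*125,'roll',a[1],'heel z',a[2],'near z',a[2]-a[0]*.125)
c=cap('wrist'); P,u,v=cloud(c)
k=(P[:,0]>.53)&(P[:,0]<.63)&(P[:,1]>-.09)&(P[:,1]<-.02)&(P[:,2]>.058)&(P[:,2]<.0795)&(u>258)&(u<383)
q=P[k]; print('wedge',cv2.minAreaRect(q[:,:2].astype(np.float32)),q[:,0].min(),np.percentile(q[:,1],[1,99]))
A=np.c_[q[:,0]-.58,q[:,1]+.055,np.ones(len(q))];print('wedge plane',np.linalg.lstsq(A,q[:,2],rcond=None)[0])
E
python3 lift.py
```

```text
lift mm 4.73589650396149 roll 0.008011287269513473 heel z 0.0801926159199665 near z 0.08492851242392799
wedge ((0.5901216268539429, -0.05440738424658775), (0.040297266095876694, 0.07985895872116089), 89.7568588256836) 0.5501171132638871 [-0.07398789 -0.03493922]
wedge plane [-0.16603215  0.0005297   0.0717848 ]
```

Wedge unchanged: thick end at x = 0.5501, slope 1/6, flat on the granite. Slab lift is 4.7 mm. Backing the gripper straight up and away.

Call:
apply_moves --plan '[0,-0.2,0,0,0,0,54,0,-0.5,0,0,0,0,54,0,-0.8,0,0,0,0,60,0,-0.9,0,0,0,0,60,0,-0.9,0,0,0,0,60,0,-0.6,0,0,0,0,60,0,0,0,0,0,0,60,0,0,0,0,0,0,60]'

```text
time_s: 24.25
position: [0.576, -0.0551, 0.2488]
orientation: [[-0.0, -0.004, 1.0], [-1.0, -0.0, -0.0], [0.0, -1.0, -0.004]]
contact_force: [0.0, 1.0, -0.1]
opening: 0.0601
```

```bash
python3 lift.py; python3 - <<'E'
from h import *
s=bot.sense();print(s['position'],s['joints'])
c=cap('wrist','w7.png'); T=np.linalg.inv(c['world_to_cam']);print(T[:3,3],T[:3,2]); R=np.array(s['orientation']);print('cam in tool',R.T@(T[:3,3]-s['position']),R.T@T[:3,2],c['intrinsics'][0,0]); print('ball px',w2p(c,np.array([.688,-.043,.087])))
E
```

```text
lift mm 4.866169114383886 roll -0.0012247866931016926 heel z 0.0799544270733275 near z 0.08482059618771139
wedge ((0.5904150605201721, -0.0546346977353096), (0.03992302715778351, 0.07912126928567886), 89.74381256103516) 0.5508205690154162 [-0.07416311 -0.03494368]
wedge plane [-0.16639684  0.00039114  0.07181362]
[ 0.57516201 -0.05491232  0.24634869] [-1.22568749e+01  1.82390406e+01  8.78341339e+01 -7.28836673e-02
  7.44095734e+01  7.77813287e+01]
[ 0.65610647 -0.05455996  0.38688258] [-3.20160650e-01  7.98025816e-04 -9.47362930e-01]
cam in tool [-0.00046117 -0.14121607  0.0797478 ] [-1.37250266e-04  9.50048285e-01 -3.12102929e-01] 416.31712766245687
ball px [302.89386455  46.43617494]
```

View pics/w7.png

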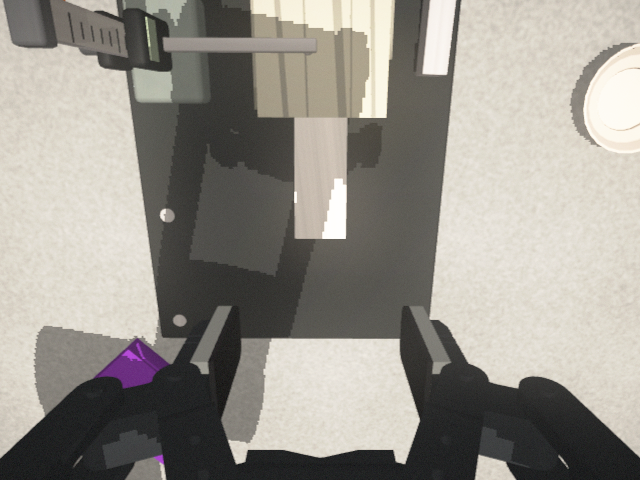

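Robot is clear and the wedge is still centred under the slab (columns 295 to 347). Final full-scene check before handing in.

```bash
python3 n.py z; python3 - <<'E'
from h import *
c=cap('scene','fin.png')
for l in ['slab_heel','jar','brush','dish','parallel','short_wedge','rock_lump','slide_box','loupe']:
    for r in bot.landmark_of('scene',l)[:1]: print(l,r['confidence'],r['location'],np.round(p2w(c,*r['location']),3))
E
```

```text
24.65 [ 0.5753 -0.055   0.2466] [-0.54 -0.43 -0.07] [-0.04  0.03 -0.04]
slab top z near .645, at .68, far .765: [0.0853 0.0839 0.0804] slope [-0.04151306  0.01292898] pitch lift mm 5.189132889706612
246 236
slab_heel 0.9 [204.0, 299.1] [ 0.771 -0.226  0.02 ]
jar 0.7 [525.1, 299.9] [0.606 0.519 0.036]
brush 0.73 [143.8, 248.6] [ 0.638 -0.459  0.015]
dish 0.86 [185.9, 266.0] [ 0.664 -0.326  0.006]
parallel 0.76 [244.7, 277.5] [ 0.725 -0.135  0.071]
short_wedge 0.49 [436.9, 260.7] [0.488 0.315 0.008]
rock_lump 0.8 [444.1, 312.0] [0.68  0.334 0.026]
slide_box 0.9 [526.4, 303.4] [0.615 0.522 0.034]
loupe 0.78 [521.8, 261.4] [0.432 0.539 0.004]
```

View pics/fin.png

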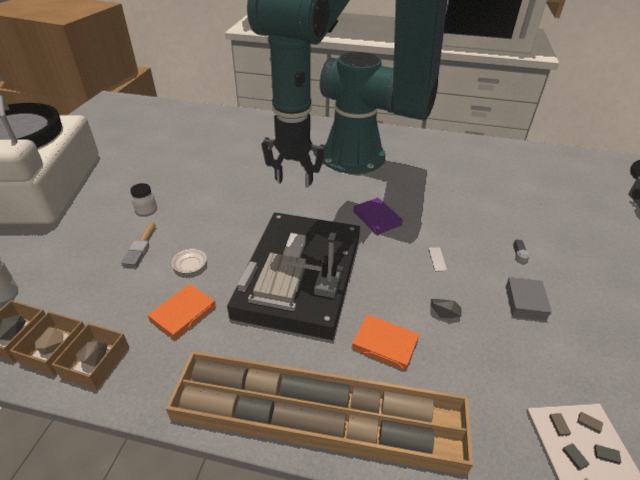

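View pics/z_z.png

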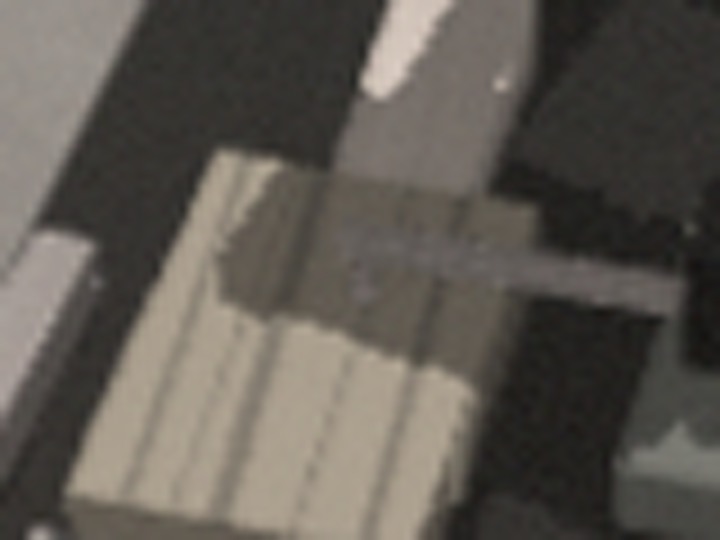

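The final scene shows every bystander where it was, the slab's far edge against the lip, the wedge under its near edge and the robot clear. Handing in.

```bash
python3 -c "
from cell import bot
print(bot.close_job()); print(bot.sense()['time_s'])"
```

```text
the job is handed in; nothing more can be done
None
the job is handed in; nothing more can be done
```

The slab is standing on the long wedge, which I gripped near its thick end, laid on the granite and slid in thin end first. The job was handed in about 25 s after the start. I think the slab is bearing on the ball at about 3–4 N, but I inferred that from the push force and did not see it directly.

**Ball contact:** The push rose from about 5.6 N to 8.7 N over the last 3 mm, at roughly 1.2 N per mm near the end, which matches the stated sign of the slab meeting the ball. Depth put the ball's underside at 83.3 ± 1.2 mm and the slab top beneath it at about 83.3 mm. The pictures were too coarse to show the contact itself.

**Last checks:**
- **Wedge:** it did not move on release. Its thick end stayed at x ≈ 0.550 m and it lies flat with a 1-in-6 slope.
- **Slab:** lift at the near edge measured 4.7–4.9 mm in the averaged readings. Single frames ranged from 4.4 to 5.2 mm, and wedge geometry gives about 4.4 mm.
- **Far edge and bystanders:** by eye in the final picture, the far edge is against its stop and nothing else has moved. The detector's final "slab_heel" and "jar" hits landed on other objects, so they confirmed nothing.
- **Robot:** it is clear of everything and reads no contact force.

**What did not go smoothly:**
- **Early in the push:** the tool pressed down on the granite with nearly 30 N and pushed at about 24 N, until I raised it slightly.
- **Relaxing the arm before release:** the grip rose about 0.8 mm and lifted the wedge slightly for a little over a second before I lowered it again. The ball load may have been higher than 3–4 N during that time. I could not measure it, so I cannot rule out that it passed 8 N.

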